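# Strip a stacked detector head onto its stands

## Robot

A 6-joint arm with a two-finger parallel gripper is mounted at the origin on a cart in front of the work surface, level with it; the furniture and walls round the work are solid. World frame = base frame: x ahead of the robot, y to its left, z up, the work surface at z = 0. Lengths are in mm, angles in rad, forces in N, time in s.
With the tool pointing down it reaches from about 275 to 725 mm from the base axis. Payload 15.9 kg.
Tool frame: the origin (TCP) lies on the centre line of the jaws, within the pads' length; the fingertips stand 17 mm ahead of it and the grasp point (between the pads) lies 2 mm behind it; z points along the fingers, y is the direction in which the jaws open and shut (so a half turn about z gives the same grasp; the last joint's range is limited). The gripper opens to 85 mm and grips with 20 to 120 N. Pads are 22 mm wide; open, the fingers measure 114 mm over their backs; the gripper's body (76 mm by 85 mm) begins 54 mm behind the grasp point. The pads swing forward as they close: fully open they stand 13 mm farther back than shut.
Start: joints at [1.31, 0.213, -0.034, 1.323, 0, 1.571], TCP at [128.921, 483.078, 248.306] pointing down, gripper open.
Joint ranges: [-2.98, 2.98], [-0.74, 1.72], [-1.14, 1.35], [-2.1, 2.04], [-1.57, 1.44], [-3.14, 3.14]. Speed limits (rad/s): [1.89, 1.89, 2.39, 2.57, 3.14, 3.14].

## Interface

Orientations are given as a rotation vector (axis times angle).
In Python, from cell import env gives the robot as it stands.
- The arm moves only by the tool arm_command, never from a script. Its argument "moves" is a list of rows, each a list of 5 numbers: the closure, from -1 (fully open) to 1 (shut), then the shift along the tool's x, y, z in cm, then the turn about the tool's z in degrees. A call has 1 to 8 rows; each row is the pose to reach, as a shift and turn from the pose measured when the call began, along the tool's axes at that moment; what a row does not reach only later rows make up. A row lasts 1/10 s, in which the tool goes at most 50 mm and 8.59 degrees, less where a joint would pass 70% of its speed; a pose out of reach is approached as far as the arm can. A call with a gripper value outside its range is refused whole. The fingers move at their own pace and stop on an object; "newtons" is the grip in N (left out, the last holds). Time passes only in rows, so rows that repeat a pose let the fingers close. It gives the time, the measured TCP pose, the force and the opening at its end, in the units of the state.
- env.read_state(): the state, without advancing time (a new reading comes with each control period).
- env.get_image(name): name is "side" or "top" or "wrist"; returns (picture, depth): 384x512x3 uint8, red, green, blue; 384x512 float32, mm along the optical axis (not along the pixel's ray), 0 where there is no reading.
- env.calibration(name): a dict with "K" (3x3 intrinsics, pixels), "T" (4x4, takes a point from camera to world coordinates); the wrist camera has in their place "T_tool_cam" (4x4, takes a point from camera to tool coordinates, whose origin is the TCP and whose axes are the flange's). Camera axes: x right, y down, z forward; pixel columns grow to the right and rows downward; lengths in mm; the calibration is good to about 2 mm. The wrist camera is an equidistant fisheye: a pixel r from the principal point sees the ray r / f radians off the axis. A picture is of the moment at which its call begins: read the wrist's pose just before it. calibration takes no time and is no camera call.
- env.job_done(): hands the job in, once; it reports no verdict.
The state is a dict: "clock": time; "q": joint angles; "qd": joint speeds; "effort": joint torques, N m; "tool_pos": TCP position; "ee_rot": TCP orientation; "force": force on the tool from outside, world axes, zero at the start; "moment": the same for the moment, N m; "grip_width": finger opening in mm.
Only numpy, scipy, OpenCV 4.12 (cv2) and the standard library are available. Lean on these libraries where they do the work, as an engineer would, in place of code of your own. Each camera call takes 0.05 s, during which the arm holds its last target. There are 200 camera calls.

## Task

Take the stacked detector apart for cleaning, one piece at a time from the top down: the red dust cap goes into the small round dish, the black lens tube over the tall peg, the pale tan adapter ring over the short pin of the white pedestal, and last the black sensor head into the large round cradle. The pieces are only slipped together, so keep each one upright, lower it all the way onto its own stand instead of dropping it, and let it go; do not disturb the cage cube or the iris stand.

Things in the scene. Friction and masses are not known exactly. Their poses are not given: they have to be found in the camera images.
- dust_cap: Bright red plastic dust cap, top of the stack, 22 mm high, 15 g: plug 22 mm in diameter (0 to 7 mm up), flange 28 mm (7 to 10 mm), ribbed grip knob 17 to 18 mm (10 to 22 mm). At the start the plug sits in the lens tube's bore with about 1.5 mm play all round, flange on the tube's rim. Grip it by the knob. Origin: centre of the plug's underside, z up through the knob.
- lens_tube: Black lens tube standing on end, open at both ends: outer diameter 30 mm, height 30 mm, bore 25 mm, about 50 g. Second piece of the stack; its lower end rests on the adapter ring. Grip it from above across its outside. Origin: centre of its lower end, z up.
- adapter_ring: Pale tan adapter ring lying flat, 9 mm thick: lower 5 to 6 mm is 40 mm in diameter, above that a narrower step (33 mm across the top); count on a hole of 18 mm. About 30 g. Third piece of the stack, lying on the sensor head. Grip it from above by its widest part, fingertips about 2 mm above the sensor head. Origin: centre of its underside, z up.
- sensor_head: Black disc-shaped sensor head, 60 mm in diameter; 22 mm high; about 160 g. Lowest piece of the stack, standing on the table. Grip it from above across its diameter, fingertips 8 mm or more above its underside so that they clear the cradle's rim. Origin: centre of its underside, z up.
- cap_dish: Stand for the dust cap, fixed: black 64 mm square base plate 6 mm thick (screw heads at the corners to 9.5 mm) with a small white round rim, inner diameter 42, outer 48 mm, rim top 10 mm above the table; the blue floor, where the plug's underside rests, is 6 mm above the table. Origin: centre of the plate's underside, z up.
- tube_peg: Stand for the lens tube, fixed: black 64 mm square base plate 6 mm thick, a low black collar 36 mm in diameter whose top, the tube's seat, is 10 mm above the table, and a tall bare-metal peg 10 mm in diameter with a tapered tip 48 mm above the table. Origin: centre of the plate's underside, z up along the peg.
- ring_pedestal: Stand for the adapter ring, fixed: black 64 mm square base plate 6 mm thick, a white round pedestal 30 mm in diameter (33 mm at its foot) whose flat top, the ring's seat, is 14 mm above the table, and a short bare-metal pin 8 mm in diameter with a tapered tip 27 mm above the table. Origin: centre of the plate's underside, z up along the pin.
- sensor_cradle: Stand for the sensor head, fixed, the largest: black 92 mm square base plate 6 mm thick (screw heads at the corners to 9.5 mm) with a large white round rim, inner diameter 72, outer 80 mm, rim top 11 mm above the table; the blue floor, where the sensor's underside rests, is 6 mm above the table. Origin: centre of the plate's underside, z up.
- cage_cube: Bystander, loose: black cube 39 mm wide and 40 mm high with round green windows. Leave it alone. Origin: centre of its underside.
- iris_stand: Bystander, loose: black post stand with a round iris, foot 65 x 54 mm, 100 mm high, beside the red box at the right (the stand behind it is fixed). Leave it alone. A cluster of tall fixed posts, over 0.25 m high, stands left of the work and behind it, one with an arm reaching forward at 0.28 m height: keep the arm clear of them. Origin: centre of its underside.
There are look-alikes about, which are no part of the job. Leave any green look-alike of the ring_pedestal alone.

How it is judged (in metres and radians):
On the way, in this order (a step that is already met when the one before it is completed fails the run):
1. The dust cap rests in the small round dish, knob up, released (horizontal distance between dust_cap and cap_dish below 0.012 m and z of dust_cap in the frame of cap_dish between 0.003 and 0.009 m and angle between dust_cap's own z axis and vertical below 0.06 rad and contact force between dust_cap and the fingers below 0.05 N), for 0.2 s.
2. The lens tube stands over the tall peg, down on its collar, released (horizontal distance between lens_tube and tube_peg below 0.009 m and z of lens_tube in the frame of tube_peg between 0.007 and 0.013 m and angle between lens_tube's own z axis and vertical below 0.06 rad and contact force between lens_tube and the fingers below 0.05 N), for 0.2 s.
3. The adapter ring lies flat on the pedestal with the pin through it, released (horizontal distance between adapter_ring and ring_pedestal below 0.01 m and z of adapter_ring in the frame of ring_pedestal between 0.011 and 0.017 m and angle between adapter_ring's own z axis and vertical below 0.06 rad and contact force between adapter_ring and the fingers below 0.05 N), for 0.2 s.
4. The sensor head sits flat in the large round cradle, released (horizontal distance between sensor_head and sensor_cradle below 0.008 m and z of sensor_head in the frame of sensor_cradle between 0.003 and 0.009 m and angle between sensor_head's own z axis and vertical below 0.06 rad and contact force between sensor_head and the fingers below 0.05 N), for 0.2 s.
At the end, for the whole second after the job is handed in: All four pieces are released, at rest, upright within 3.4 degrees and within 3 mm of seat height: cap in the small dish (within 12 mm of centre), tube over the tall peg (9 mm), ring over the pin of the pedestal (10 mm), sensor head in the large cradle (8 mm) (all of step 1 and all of step 2 and all of step 3 and all of step 4 and linear speed of each of dust_cap, lens_tube, adapter_ring, sensor_head below 0.02 m/s and angular speed of each of dust_cap, lens_tube, adapter_ring, sensor_head below 0.2 rad/s); the robot touches nothing.
It fails at once if A piece of the detector is tipped more than 35 degrees from upright (angle between any of dust_cap, lens_tube, adapter_ring, sensor_head's own z axis and vertical above 0.61 rad).
It fails at once if A piece is let go over its stand while still more than 20 mm above its seat (dropped) ((horizontal distance between dust_cap and cap_dish below 0.04 m and z of dust_cap in the frame of cap_dish above 0.026 m and contact force between dust_cap and the fingers below 0.01 N) or (horizontal distance between lens_tube and tube_peg below 0.04 m and z of lens_tube in the frame of tube_peg above 0.03 m and contact force between lens_tube and the fingers below 0.01 N) or (horizontal distance between adapter_ring and ring_pedestal below 0.04 m and z of adapter_ring in the frame of ring_pedestal above 0.034 m and contact force between adapter_ring and the fingers below 0.01 N) or (horizontal distance between sensor_head and sensor_cradle below 0.04 m and z of sensor_head in the frame of sensor_cradle above 0.026 m and contact force between sensor_head and the fingers below 0.01 N)).
It fails at once if The cage cube is moved more than 15 mm or tipped (distance of cage_cube from where it was at the start of the episode above 0.015 m or angle between cage_cube's own z axis and vertical above 0.3 rad).
It fails at once if The iris stand is moved more than 15 mm or tipped (distance of iris_stand from where it was at the start of the episode above 0.015 m or angle between iris_stand's own z axis and vertical above 0.3 rad).
It also fails if it takes over 112 s, if anything falls off the work surface, if the arm or the gripper's body presses on something with over 40 N, if the wrist force passes 120 N, or if a joint passes its speed limit or range.

## Working session

There is one attempt and no reset: what is moved stays moved. The work goes in short steps, Python scripts to look and compute and a tool call to move; the robot and the scene stay as the last step left them, time stands still between calls to the robot, and variables do not carry over. Pictures are saved under pics/ and viewed, about 12 in all and at most 16, crops included, and the job is handed in when it is done.

Besides the shell and the picture viewer there is one more tool, called after "Emit:" as name(argument=value, ...) on one line, values as JSON. arm_command: Moves the arm, as the interface text tells. Its arguments: {"type":"object","properties":{"moves":{"type":"array","items":{"type":"array","items":{"type":"number"}}},"newtons":{"type":"number"}},"required":["moves"]}

```bash
mkdir -p pics; ls; cat > h.py <<'E'
import numpy as np, cv2
from cell import env
from scipy.spatial.transform import Rotation as R
def grab(n):
    s=env.read_state(); im,d=env.get_image(n); np.savez(f'{n}.npz',im=im,d=d,p=s['tool_pos'],r=s['ee_rot']); return im,d
def world(n,im_d):
    c=env.calibration(n);K=np.array(c['K']);T=np.array(c['T']);h,w=im_d.shape
    u,v=np.meshgrid(np.arange(w),np.arange(h))
    P=np.stack([(u-K[0,2])/K[0,0]*im_d,(v-K[1,2])/K[1,1]*im_d,im_d],-1)
    return P@T[:3,:3].T+T[:3,3]
def save(im,name,s=1): cv2.imwrite('pics/'+name,cv2.resize(im[...,::-1],None,fx=s,fy=s,interpolation=cv2.INTER_CUBIC))
E
python3 - <<'E'
from h import *
for n in('top','side'):
    im,d=grab(n); save(im,n+'1.png',1.5); c=env.calibration(n); print(n,np.round(c['K'],1).tolist(),np.round(c['T'],3).tolist())
print(env.read_state())
print(env.calibration('wrist'))
E
```

```text
pics
top [[365.6, 0.0, 259.9], [0.0, 365.6, 194.6], [0.0, 0.0, 1.0]] [[0.02, -0.986, 0.166, 395.218], [-1.0, -0.019, 0.006, -46.584], [-0.003, -0.166, -0.986, 1041.882], [0.0, 0.0, 0.0, 1.0]]
side [[364.7, 0.0, 257.8], [0.0, 364.7, 193.0], [0.0, 0.0, 1.0]] [[-0.92, -0.216, 0.327, 301.102], [-0.391, 0.554, -0.735, 601.36], [-0.022, -0.804, -0.595, 587.397], [0.0, 0.0, 0.0, 1.0]]
{'clock': 0.1, 'q': array([ 1.30996560e+00,  2.13342700e-01, -3.49689961e-02,  1.32352896e+00,
       -4.02060805e-05,  1.57075410e+00]), 'qd': array([-1.30794172e-03, -3.35575679e-03,  2.53308345e-03,  2.49470004e-04,
       -4.94454429e-05,  9.55067389e-04]), 'effort': array([ 3.28990791e-03, -6.87248182e+01,  4.87806702e+01,  1.22435577e-02,
        2.29437410e-04,  4.35080239e-06]), 'tool_pos': array([128.87770922, 482.80199267, 247.85864182]), 'ee_rot': array([-4.08473193e-01, -3.11482719e+00,  1.63466577e-03]), 'force': array([ 0.36232101,  0.71067171, -0.84788823]), 'moment': array([0.010469  , 0.03073177, 0.01006508]), 'grip_width': 85.61684037961234}
{'K': array([[297.31863964,   0.        , 254.3932816 ],
       [  0.        , 297.31863964, 198.87010321],
       [  0.        ,   0.        ,   1.        ]]), 'T_tool_cam': array([[-7.37275317e-04, -9.46601616e-01, -3.22404773e-01,
         8.41678985e+01],
       [ 9.99999351e-01, -9.77955633e-04,  5.84543282e-04,
        -8.91282949e-01],
       [-8.68627179e-04, -3.22404133e-01,  9.46601722e-01,
        -1.25098419e+02],
       [ 0.00000000e+00,  0.00000000e+00,  0.00000000e+00,
         1.00000000e+00]])}
```

View pics/top1.png

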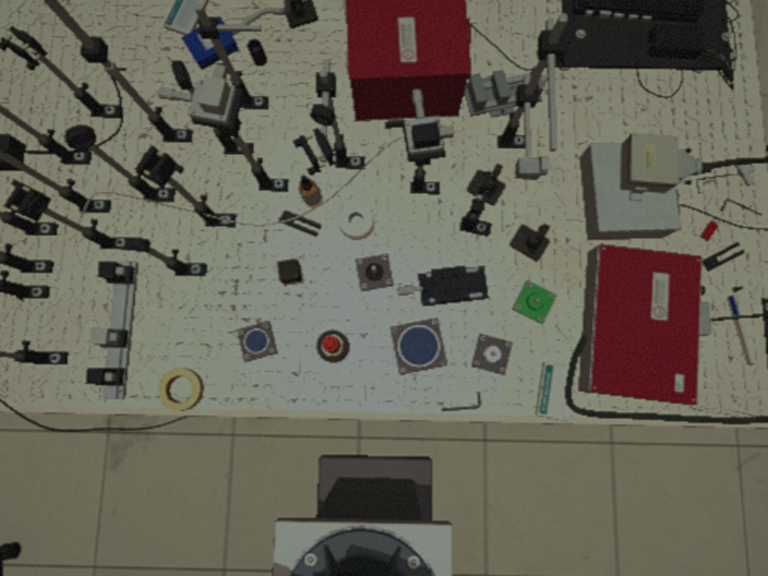

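View pics/side1.png

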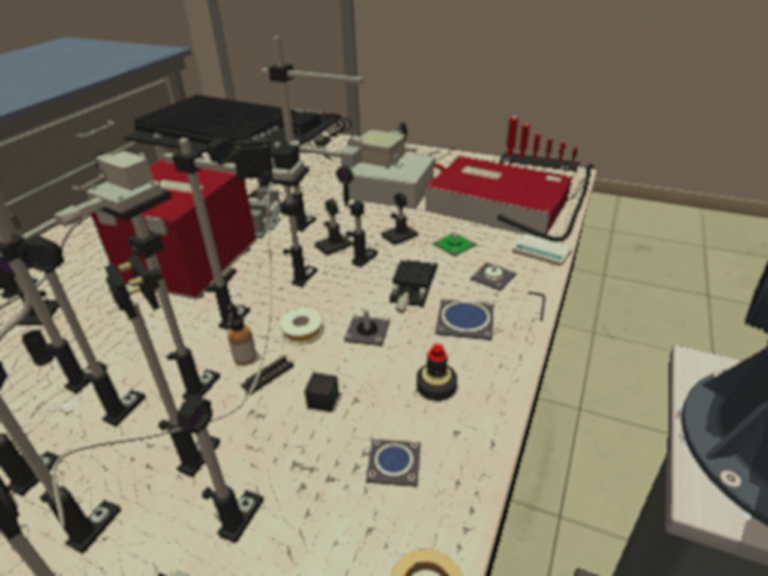

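The top view (1.5x) shows the cap dish at (257,341), stack (333,345), cradle (418,346), white pedestal (492,353), tall peg (374,270) and cage cube (290,271). The green look-alike is at (535,300). The side view shows the same layout, with the stack at (437,375).

```bash
cat >> h.py <<'E'
def ray(n,u,v,z):
    c=env.calibration(n);K=np.array(c['K']);T=np.array(c['T'])
    d=T[:3,:3]@np.array([(u-K[0,2])/K[0,0],(v-K[1,2])/K[1,1],1]); o=T[:3,3]
    return o+d*(z-o[2])/d[2]
def blob(im,n,u,v,r,f):
    h=cv2.cvtColor(im,cv2.COLOR_RGB2HSV).astype(int); m=f(h[...,0],h[...,1],h[...,2]).astype(np.uint8)
    w=np.zeros_like(m); w[max(0,v-r):v+r+1,u-r:u+r+1]=1; m&=w
    k,l,s,c=cv2.connectedComponentsWithStats(m); i=1+np.argmax(s[1:,4]); return c[i],s[i]
E
python3 - <<'E'
from h import *
red=lambda h,s,v:((h<8)|(h>172))&(s>150)&(v>80)
blue=lambda h,s,v:(h>100)&(h<135)&(s>70)
wh=lambda h,s,v:(v>150)&(s<70)
T={'cap':(222,230,15,red,74),'dish':(171,227,18,blue,6),'cradle':(279,231,25,blue,6)}
S={'cap':(291,236,15,red,72),'dish':(263,306,25,blue,6),'cradle':(310,211,30,blue,6)}
for n,D in(('top',T),('side',S)):
    f=np.load(n+'.npz');im,d=f['im'],f['d'];W=world(n,d)
    for k,(u,v,r,fn,z) in D.items():
        c,s=blob(im,n,u,v,r,fn);m=W[int(c[1]),int(c[0])]
        print(n,k,np.round(c,1),s[2:],np.round(ray(n,*c,z),1),'depthpt',np.round(m,1))
f=np.load('top.npz');im,d=f['im'],f['d'];W=world('top',d)
np.set_printoptions(linewidth=220,suppress=True)
for nm,u,v in(('stack',222,230),('peg',249,180),('ped',328,236)):
    print(nm);print(np.round(W[v-16:v+17:2,u-16:u+17:2,2]).astype(int))
print('cube',np.round(ray('top',290/1.5,271/1.5,40)),'green',np.round(ray('top',535/1.5,300/1.5,14)),'tape',np.round(ray('top',180/1.5,388/1.5,20)))
a=np.concatenate([cv2.resize(im[y-28:y+28,x-28:x+28],None,fx=7,fy=7,interpolation=cv2.INTER_CUBIC) for x,y in((249,180),(328,236))],1)
save(a,'peg_ped.png')
E
```

```text
top cap [219.8 228.6] [11 10 82] [464.7  63.6  74. ] depthpt [465.9  65.4  77.1]
top dish [170.5 227. ] [ 13  13 131] [471.3 211.1   6. ] depthpt [471.1 212.2   7.8]
top cradle [278.8 230.3] [ 24  24 446] [467.8 -95.5   6. ] depthpt [468.9 -93.4   3.9]
side cap [291.  235.8] [ 12  12 105] [463.2  75.3  72. ] depthpt [465.8  74.   72.2]
side dish [262.1 305.9] [ 19  15 229] [472.4 210.    6. ] depthpt [472.9 209.2   7.4]
side cradle [310.1 210.4] [ 26  15 292] [469.4 -97.2   6. ] depthpt [470.  -98.3   6.2]
stack
[[-1  4 -4  0  4  0 -2 -2  2  0  1  2 -1  0  3 -1  1]
 [ 4  3  2  0  5 -1  2 -3  2  1  4 -6 -2  0  2 -1 -2]
 [-1  3 -2  0 -1  1  0 -3 -2  0  0  1  0 -1  1  3 -2]
 [-1 -2 -2  2  2  3 22 19 24 20 -2  3 -1  2 -1  2  1]
 [-1  1 -3 -1 23 22 20 22 22 23 19 19  0 -1  0  2 -2]
 [-3 -3 -3 -1 20 22 66 66 63 24 22 20 -1 -3  3 -1  0]
 [ 0  1 -4 22 23 68 78 78 66 61 27 19 19  1 -4 -3  0]
 [ 0  1 -5 22 55 78 75 75 75 65 29 17 21  1  0  0  2]
 [ 2  2  1 20 60 63 78 78 68 66 33 21 21  5  2  2  2]
 [ 2  2  2 22 26 66 66 64 67 58 28 25 20  1  1  2  0]
 [-6 -1 -4 22 18 29 59 60 54 32 26 18 24  
[... 2130 characters left out ...]
4  4  9  7  5  4  6  5  8  6  2 -1]
 [ 2  0  0  8  5  6 16 14 13 10  8  8  3  5  3  1  1]
 [ 2 -1  5  5  3  8 10 18 23 12 11  3 11  7 -2  1 -1]
 [-1  2  8  4  3  4 14 13 26 19 15  3  6  5  2 -5  0]
 [ 0 -2  5  7  6  4 17 12 15 12 15  6  3  7  3  0 -1]
 [ 2  4  7  8  4  6  5 15 13 13  4  7  7 -4  0  3 -2]
 [ 0  2  9 10  9  8  7  6  7  7  6  6 10  0 -2  1  0]
 [ 0 -3  6  5  8  5  6  5  7 11  5  3  5  0 -1  0  3]
 [-4 -3 -3  1  2  3  6  6  5  3  6  5 11  1  2 -5  1]
 [-1 -3 -1 -3  0 -3  1 -4 -1  3  4 11  5 -2 -3  0  1]
 [ 0 -3  1  1 -4 -4 -2 -2 -1 -2 -3  1 -5 -2 -2 -1  0]
 [-1  3 -3  1  1 -3 -2  0 -2 -1  2 -3  2  0  0  0 -2]]
cube [599. 147.  40.] green [ 558. -316.   14.] tape [380. 342.  20.]
```

View pics/peg_ped.png

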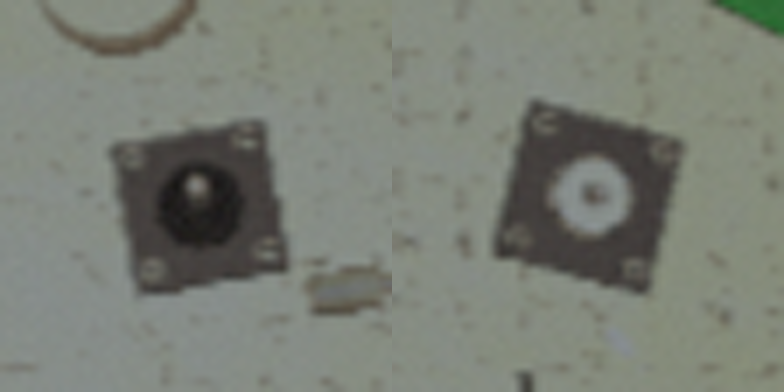

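The crop shows the peg plate's centre at native (249.2,181.4) and the pedestal plate's centre at (327.9,235.9). The cap's side-view offset fits with that camera seeing the front face of the knob. I'll work out the targets and check the tool axes.

```bash
cat >> h.py <<'E'
def go(x,y,z,jaw=None):
    """print shift (cm, tool axes) and turn (deg) to world TCP x,y,z with jaw axis at angle jaw deg from world x"""
    s=env.read_state(); M=R.from_rotvec(s['ee_rot']).as_matrix(); p=np.array(s['tool_pos'])
    d=M.T@(np.array([x,y,z])-p)/10; a=np.degrees(np.arctan2(M[1,1],M[0,1]))
    t=0 if jaw is None else -((jaw-a+90)%180-90)
    print('shift',np.round(d,2),'turn',round(t,1),'jaw now',round(a,1),'tilt',round(np.degrees(np.arccos(-M[2,2])),2),'tcp',np.round(p,1),'q6',round(s['q'][5],2),'t',round(s['clock'],2),'w',round(s['grip_width'],1),'F',np.round(s['force'],1))
E
python3 - <<'E'
from h import *
print('peg',ray('top',249.2,181.4,6),ray('top',249-28+200/7-.43,180-28+204/7-.43,10))
print('ped',ray('top',327.9,235.9,6),ray('top',327.9,180+56-28+196/7-.43,14), 'disc',ray('top',221,230,20))
print(R.from_rotvec(env.read_state()['ee_rot']).as_matrix().round(2))
go(465,64,200,90); go(465,64,200,0)
E
```

```text
peg [607.30488524  -8.51111883   6.        ] [608.50175554  -8.44004593  10.        ]
ped [ 454.85995052 -234.127039      6.        ] [ 455.31824658 -232.68893734   14.        ] disc [464.64458976  66.26635818  20.        ]
[[-0.97  0.26 -0.  ]
 [ 0.26  0.97 -0.  ]
 [-0.   -0.   -1.  ]]
shift [-43.27 -31.79   4.82] turn -14.9 jaw now 75.1 tilt 0.06 tcp [128.9 482.8 247.9] q6 1.57 t 0.1 w 85.6 F [ 0.4  0.7 -0.8]
shift [-43.27 -31.79   4.82] turn 75.1 jaw now 75.1 tilt 0.06 tcp [128.9 482.8 247.9] q6 1.57 t 0.1 w 85.6 F [ 0.4  0.7 -0.8]
```

```bash
python3 - <<'E'
from h import *
for n in('top','side'):
    f=np.load(n+'.npz');W=world(n,f['d'])[f['d']>0]
    m=(W[:,2]>60)&(W[:,2]<600)&(W[:,0]>250)&(W[:,0]<760)&(W[:,1]>-330)&(W[:,1]<420)
    P=W[m]; k,c=np.unique((P[:,:2]//50*50).astype(int),axis=0,return_counts=True)
    for a,b in zip(k,c):
        if b>2: q=P[((P[:,:2]//50*50)==a).all(1)]; print(n,a,b,'zmax',int(np.percentile(q[:,2],95)))
E
```

```text
top [450  50] 91 zmax 78
top [550 300] 5 zmax 205
top [550 350] 27 zmax 209
top [600 300] 37 zmax 207
top [600 350] 195 zmax 211
top [ 650 -350] 63 zmax 100
top [ 650 -300] 4 zmax 91
top [ 650 -200] 51 zmax 129
top [650  50] 72 zmax 332
top [650 250] 130 zmax 300
top [650 300] 147 zmax 299
top [650 350] 13 zmax 150
top [650 400] 7 zmax 169
top [ 700 -300] 228 zmax 326
top [ 700 -250] 33 zmax 195
top [ 700 -200] 193 zmax 194
top [ 700 -100] 14 zmax 220
top [700   0] 80 zmax 332
top [700  50] 292 zmax 334
top [700 100] 20 zmax 81
top [700 150] 21 zmax 320
top [700 200] 5 zmax 319
top [700 250] 154 zmax 300
top [700 300] 325 zmax 298
top [700 350] 20 zmax 149
top [700 400] 6 zmax 168
top [ 750 -300] 94 zmax 325
top [ 750 -250] 16 zmax 196
top [ 750 -150] 35 zmax 220
top [ 750 -100] 122 zmax 253
top [750   0] 15 zmax 313
top [750  50] 20 zmax 300
top [750 100] 49 zmax 108
top [750 150] 78 zmax 355
top [750 200] 133 zmax 332
top [750 400] 18 zmax 271
side [450  50] 138 zmax 77
side [550 300] 6 zmax 205
side [550 350] 54 zmax 209
side [600 300] 46 zmax 207
side [600 350] 897 zmax 209
side 
[... 156 characters left out ...]
x 298
side [650 350] 18 zmax 135
side [650 400] 8 zmax 171
side [ 700 -300] 142 zmax 325
side [ 700 -250] 35 zmax 194
side [ 700 -200] 345 zmax 190
side [ 700 -100] 11 zmax 219
side [700   0] 41 zmax 332
side [700  50] 564 zmax 332
side [700 100] 16 zmax 78
side [700 150] 29 zmax 318
side [700 200] 4 zmax 318
side [700 250] 153 zmax 298
side [700 300] 919 zmax 297
side [700 350] 46 zmax 149
side [700 400] 24 zmax 167
side [ 750 -300] 57 zmax 324
side [ 750 -250] 26 zmax 195
side [ 750 -150] 19 zmax 219
side [ 750 -100] 70 zmax 230
side [750   0] 18 zmax 156
side [750  50] 11 zmax 296
side [750 100] 116 zmax 104
side [750 150] 75 zmax 346
side [750 200] 314 zmax 330
side [750 400] 11 zmax 254
```

Emit:
arm_command(moves=[[-1,-7,-5,0,-3.7],[-1,-14,-10,0,-7.5],[-1,-21,-15,0,-11],[-1,-28,-20,0,-14.9],[-1,-33,-25,0,-14.9],[-1,-37,-29,0,-14.9],[-1,-38,-31.8,0,-14.9],[-1,-38,-31.8,0,-14.9]], newtons=30)

```text
clock: 0.9
tool_pos: [365.4, 159.2, 248.1]
ee_rot: [-0.001, -3.141, 0.001]
force: [0.9, 2.0, -0.1]
grip_width: 85.0
```

```bash
cat >> h.py <<'E'
def wray(u,v,z,f=None):
    f=f or np.load('wrist.npz');c=env.calibration('wrist');K=c['K'];T=c['T_tool_cam'];M=R.from_rotvec(f['r']).as_matrix()
    a=np.array([u-K[0,2],v-K[1,2]]);r=np.hypot(*a);th=r/K[0,0];d=np.append(a/max(r,1e-9)*np.sin(th),np.cos(th))
    d=M@T[:3,:3]@d;o=f['p']+M@T[:3,3];return o+d*(z-o[2])/d[2]
E
python3 -c "
from h import *
im,d=grab('wrist');save(im,'w1.png',1.5)
go(465,64,160,90)"
```

```text
shift [-9.71 -8.85  8.84] turn -0.4 jaw now 89.6 tilt 0.19 tcp [368.4 153.4 248. ] q6 0.4 t 0.95 w 85.2 F [ 0.6 -3.  -1.4]
```

View pics/w1.png

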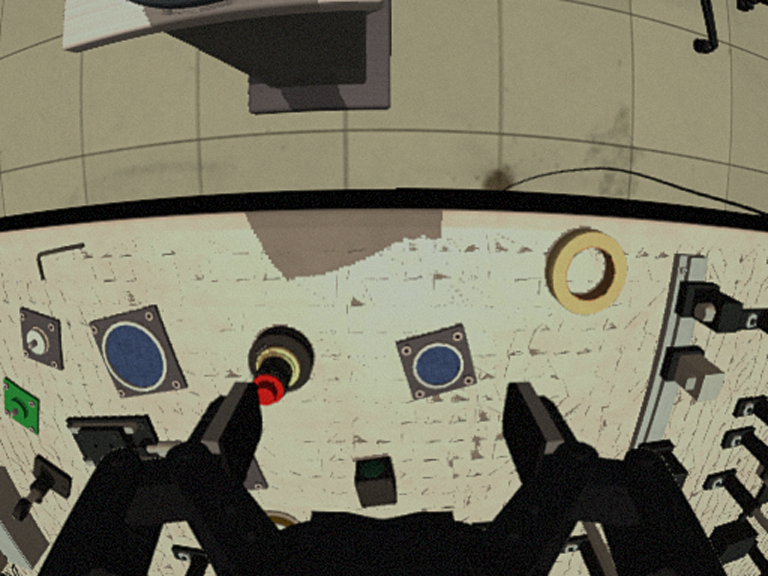

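The wrist view shows the dish at (436,365), the stack (280,360) with the cap leaning outward by perspective, the cradle at (135,355) and the pedestal at (40,340). The layout is confirmed. I'll move above the stack.

Emit:
arm_command(moves=[[-1,-2,-4,0,-0.4],[-1,-3,-8.8,3,-0.4],[-1,-3.5,-8.8,5,-0.4],[-1,-3.5,-8.8,5,-0.4],[-1,-3.5,-8.8,5,-0.4],[-1,-3.5,-8.8,5,-0.4]])

```text
clock: 1.55
tool_pos: [403.1, 65.9, 199.4]
ee_rot: [-0.003, 3.14, -0.005]
force: [0.3, 0.0, 0.0]
grip_width: 85.4
```

```bash
python3 - <<'E'
from h import *
im,d=grab('wrist')
red=lambda h,s,v:((h<8)|(h>172))&(s>150)&(v>60)
blue=lambda h,s,v:(h>100)&(h<135)&(s>70)
go(465,64,160,90)
f=np.load('wrist.npz')
c,s=blob(im,'w',256,256,120,red);print('cap',c,s,wray(*c,72))
h=cv2.cvtColor(im,cv2.COLOR_RGB2HSV).astype(int);m=blue(h[...,0],h[...,1],h[...,2]).astype(np.uint8)
k,l,st,ce=cv2.connectedComponentsWithStats(m)
for i in range(1,k):
    if st[i,4]>150: print('blue',ce[i],st[i,2:],wray(*ce[i],6))
save(im,'w2.png',1.5)
E
```

```text
shift [-6.17 -0.2   3.96] turn 0.1 jaw now 90.1 tilt 0.21 tcp [403.2  66.  199.4] q6 0.16 t 1.6 w 85.4 F [ 0.   0.1 -0.2]
cap [253.90963855 252.47791165] [240 240  28  26 498] [459.85762676  64.70454901  72.        ]
blue [126.72785486 228.61045891] [  49   50 1874] [467.52663543 -95.72433776   6.        ]
blue [371.03205128 232.21153846] [ 29  28 624] [471.40677693 210.68607857   6.        ]
```

View pics/w2.png

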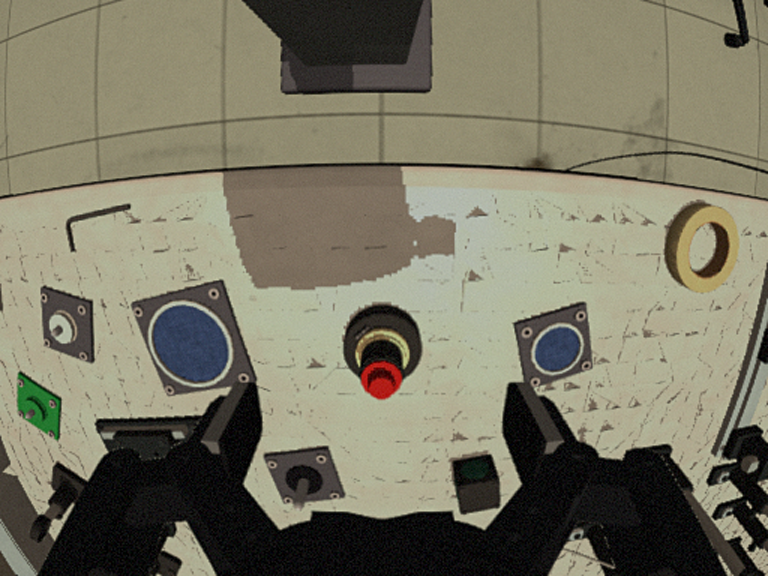

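The wrist fixes on the cradle and dish agree with the other cameras to within 1 mm. The cap knob is seen at (381,370). The peg plate's centre is at (304.5,476) and the pedestal plate's at (68,324).

```bash
python3 - <<'E'
from h import *
print('peg',wray(203,317.3,6),'ped',wray(45.2,216.2,6),'knobtop',wray(381/1.5,369/1.5,76),'disc',wray(383/1.5,343/1.5,16))
go(465,64.5,83,90)
E
```

```text
peg [605.07181345  -7.61896335   6.        ] ped [ 453.89674979 -228.66657887    6.        ] knobtop [450.59242604  64.80239957  76.        ] disc [460.10933995  66.11103612  16.        ]
shift [-6.15 -0.13 11.66] turn 0.1 jaw now 90.1 tilt 0.21 tcp [403.2  66.  199.4] q6 0.16 t 1.6 w 85.4 F [ 0.   0.1 -0.2]
```

Emit:
arm_command(moves=[[-1,-3,-0.1,2,0.1],[-1,-6.2,-0.15,4,0.1],[-1,-6.2,-0.15,7,0.1],[-1,-6.2,-0.15,9,0.1],[-1,-6.2,-0.15,10.5,0.1],[-1,-6.2,-0.15,11,0.1],[-1,-6.2,-0.15,11,0.1],[-1,-6.2,-0.15,11,0.1]])

```text
clock: 2.4
tool_pos: [466.0, 64.8, 90.6]
ee_rot: [-0.002, 3.138, -0.004]
force: [-0.0, 0.3, 0.4]
grip_width: 85.7
```

```bash
python3 - <<'E'
from h import *
im,d=grab('side');save(im[190:300,230:390],'s2.png',4.5)
go(465,64.5,83,90)
E
```

```text
shift [ 0.11 -0.01  0.77] turn 0.0 jaw now 90.0 tilt 0.27 tcp [466.1  64.6  90.7] q6 0.14 t 2.45 w 85.2 F [-0.3  0.5  0.9]
```

View pics/s2.png

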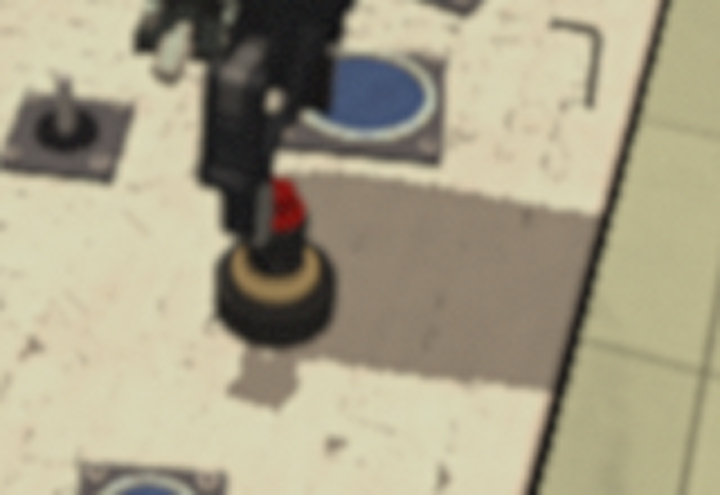

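The near finger tip at (248,235) relative to the knob at (285,190) is where it should be. I'll lower and grip the cap.

Emit:
arm_command(moves=[[-1,0.05,0,0.75,0],[-1,0.05,0,0.75,0],[1,0.05,0,0.75,0],[1,0.05,0,0.75,0],[1,0.05,0,0.75,0],[1,0.05,0,0.75,0],[1,0.05,0,0.75,0],[1,0.05,0,0.75,0]], newtons=25)

```text
clock: 3.25
tool_pos: [465.8, 64.7, 83.3]
ee_rot: [-0.001, 3.137, -0.004]
force: [0.6, -0.4, 1.4]
grip_width: 15.6
```

```bash
python3 - <<'E'
from h import *
go(465,64.5,83,90)
E
```

```text
shift [ 0.08 -0.02  0.03] turn 0.0 jaw now 90.0 tilt 0.28 tcp [465.8  64.7  83.3] q6 0.14 t 3.25 w 15.6 F [ 0.6 -0.4  1.4]
```

Emit:
arm_command(moves=[[1,0,0,0,0],[1,0,0,0,0]])

```text
clock: 3.45
tool_pos: [465.7, 64.6, 83.3]
ee_rot: [-0.001, 3.138, -0.004]
force: [0.2, -0.4, 0.8]
grip_width: 15.5
```

```bash
python3 - <<'E'
from h import *
im,d=grab('wrist');im2,_=grab('side')
a=cv2.resize(im[180:340,180:330],(560,597),interpolation=cv2.INTER_CUBIC)[:590];b=cv2.resize(im2[200:290,250:285+0+0] if 0 else im2[200:300,260:320],(354,590),interpolation=cv2.INTER_CUBIC)[:, :230]
save(np.concatenate([a,b],1),'g1.png')
go(465,64.5,83,90)
E
```

```text
shift [ 0.07 -0.01  0.03] turn 0.0 jaw now 90.0 tilt 0.28 tcp [465.7  64.6  83.3] q6 0.14 t 3.55 w 15.7 F [1.  1.2 1.6]
```

View pics/g1.png

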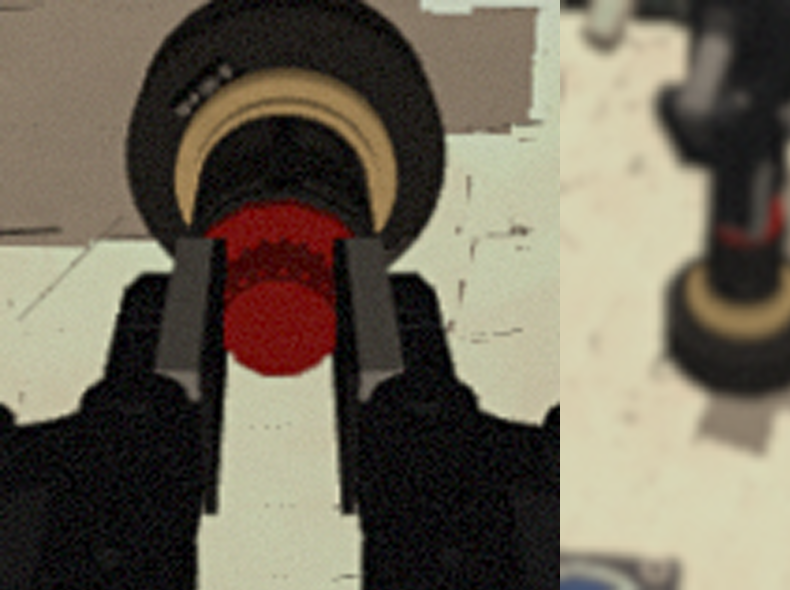

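The cap's knob is held squarely between the pads. Next is a lift and transfer to the dish.

Emit:
arm_command(moves=[[1,0,0,-1,0],[1,0,0,-2.5,0],[1,-0.2,2,-4,0],[1,-0.4,5,-4,0],[1,-0.6,8,-4,0],[1,-0.6,11,-4,0],[1,-0.6,13.5,-4,0],[1,-0.6,14.6,-4,0]])

```text
clock: 4.35
tool_pos: [471.4, 212.6, 123.5]
ee_rot: [-0.004, 3.137, -0.003]
force: [-0.3, -0.2, 0.5]
grip_width: 15.4
```

Emit:
arm_command(moves=[[1,0,0,0,0],[1,0,0,0,0],[1,0,0,0,0]])

```text
clock: 4.65
tool_pos: [471.5, 211.7, 123.7]
ee_rot: [-0.002, 3.137, -0.004]
force: [0.9, 0.5, -0.7]
grip_width: 14.9
```

```bash
python3 - <<'E'
from h import *
go(471.2,210.8,36,90)
E
```

```text
shift [ 0.07 -0.07  8.77] turn 0.1 jaw now 90.1 tilt 0.3 tcp [471.5 211.7 123.7] q6 0.42 t 4.65 w 14.9 F [ 0.9  0.5 -0.7]
```

Emit:
arm_command(moves=[[1,0.05,-0.07,2.5,0],[1,0.05,-0.07,5,0],[1,0.05,-0.07,7,0],[1,0.05,-0.07,8,0],[1,0.05,-0.07,8.4,0],[1,0.05,-0.07,8.6,0],[1,0.05,-0.07,8.6,0],[1,0.05,-0.07,8.6,0]])

```text
clock: 5.45
tool_pos: [471.8, 210.9, 38.4]
ee_rot: [-0.002, 3.136, -0.003]
force: [0.3, -0.2, 0.4]
grip_width: 15.5
```

```bash
python3 - <<'E'
from h import *
im,d=grab('side');save(im[250:350,200:330],'p1.png',5)
go(471.2,210.8,35.3,90)
E
```

```text
shift [ 0.06 -0.02  0.31] turn 0.1 jaw now 90.1 tilt 0.34 tcp [471.8 211.   38.4] q6 0.42 t 5.5 w 15.0 F [ 0.   0.1 -0.3]
```

View pics/p1.png

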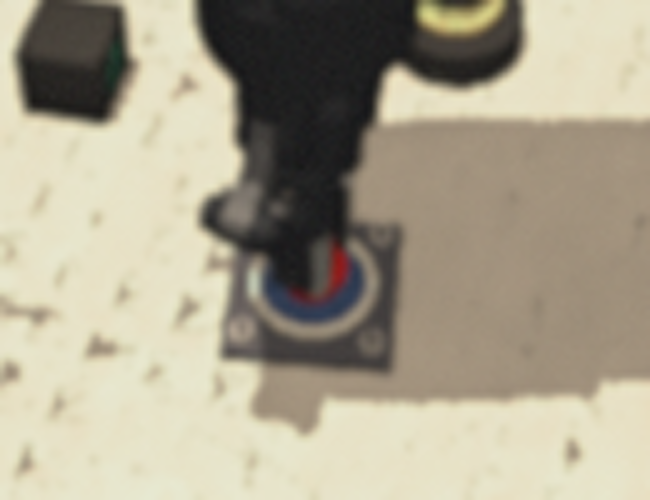

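The cap is over the dish floor, inside the rim. I'll lower the last few mm.

Emit:
arm_command(moves=[[1,0,0,0.15,0],[1,0,0,0.3,0],[1,0,0,0.35,0],[1,0,0,0.35,0]])

```text
clock: 5.9
tool_pos: [471.7, 210.9, 34.8]
ee_rot: [-0.002, 3.136, -0.003]
force: [-0.1, -0.6, 0.1]
grip_width: 15.4
```

Emit:
arm_command(moves=[[1,0,0,0.1,0],[1,0,0,0.1,0]])

```text
clock: 6.1
tool_pos: [471.9, 211.0, 34.4]
ee_rot: [-0.002, 3.136, -0.003]
force: [-3.5, -1.1, 13.9]
grip_width: 15.4
```

Contact at 14 N, so it is seated. I'll release, rise and look.

Emit:
arm_command(moves=[[0.3,0,0,0,0],[0.3,0,0,0,0],[0.3,0,0,0,0],[-1,0,0,0,0],[-1,0,0,-2,0],[-1,0,0,-5,0],[-1,2,0,-9,0],[-1,4,-2,-12,0]])

```text
clock: 6.9
tool_pos: [431.2, 192.2, 156.0]
ee_rot: [-0.004, 3.135, -0.001]
force: [-0.1, -0.6, 0.8]
grip_width: 85.6
```

Emit:
arm_command(moves=[[-1,2,-6,-1,0],[-1,2,-10,-1,0],[-1,2,-12,-1,0],[-1,2,-12,-1,0],[-1,2,-12,-1,0]])

```text
clock: 7.4
tool_pos: [411.6, 71.9, 166.0]
ee_rot: [-0.002, 3.134, -0.001]
force: [-0.3, 0.5, 0.1]
grip_width: 85.7
```

```bash
python3 - <<'E'
from h import *
im,d=grab('wrist');
imt,dt=grab('top');ims,_=grab('side')
a=cv2.resize(im[160:320,170:420],(800,512),interpolation=cv2.INTER_CUBIC)
save(a,'w3.png')
red=lambda h,s,v:((h<8)|(h>172))&(s>150)&(v>60)
c,s=blob(imt,'t',171,227,18,red);print('cap top',ray('top',*c,20),s)
c,s=blob(ims,'s',263,303,25,red);print('cap side',ray('side',*c,18),s)
go(465,64.5,54,90)
E
```

```text
Traceback (most recent call last):
  File "h.py", line 19, in blob
    k,l,s,c=cv2.connectedComponentsWithStats(m); i=1+np.argmax(s[1:,4]); return c[i],s[i]
                                                     ~~~~~~~~~^^^^^^^^^
ValueError: attempt to get argmax of an empty sequence
```

View pics/w3.png

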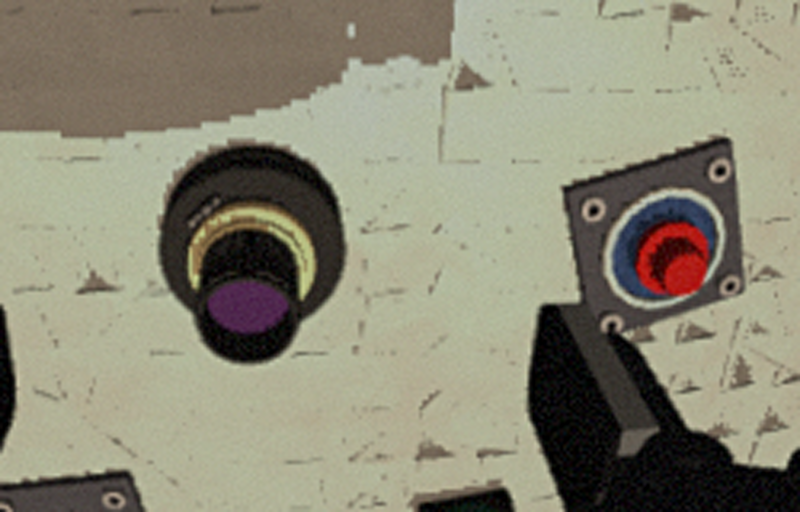

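The cap is upright in the dish (665,255), within the rim. The tube's open rim centre is at crop (250,307).

```bash
python3 - <<'E'
from h import *
print('tube',wray(170+249/3.2,160+307/3.2,61),'cap flange',wray(170+673/3.2,160+258/3.2,16))
f=np.load('top.npz');im=f['im']
h=cv2.cvtColor(im,cv2.COLOR_RGB2HSV);print(h[222:234,166:178].tolist()[5])
go(465,64.5,54,90)
E
```

```text
tube [460.09410402  65.62661277  61.        ] cap flange [470.94291793 210.80831083  16.        ]
[[94, 23, 76], [80, 20, 76], [86, 23, 77], [86, 27, 76], [90, 23, 78], [94, 23, 76], [94, 23, 79], [99, 23, 79], [90, 20, 77], [80, 19, 79], [94, 23, 78], [99, 23, 77]]
shift [-5.27 -0.85 11.22] turn 0.2 jaw now 90.2 tilt 0.39 tcp [411.6  72.9 165.8] q6 0.17 t 7.55 w 85.3 F [-0.3  0.1 -0.1]
```

Emit:
arm_command(moves=[[-1,-3,-0.4,3,0],[-1,-5.15,-0.8,6,0.2],[-1,-5.15,-0.8,9,0.2],[-1,-5.15,-0.8,10.5,0.2],[-1,-5.15,-0.8,11.2,0.2],[-1,-5.15,-0.8,11.2,0.2],[-1,-5.15,-0.8,11.2,0.2]])

```text
clock: 8.25
tool_pos: [464.2, 65.4, 54.9]
ee_rot: [-0.002, 3.134, -0.001]
force: [-0.2, -0.6, -0.3]
grip_width: 85.2
```

Emit:
arm_command(moves=[[1,0,0,0.0,0],[1,0,0,0,0],[1,0,0,0,0],[1,0,0,0,0],[1,0,0,0,0],[1,0,0,0,0]], newtons=30)

```text
clock: 8.85
tool_pos: [464.4, 65.5, 55.3]
ee_rot: [-0.002, 3.134, -0.0]
force: [-1.6, 1.3, 5.3]
grip_width: 29.2
```

```bash
python3 - <<'E'
from h import *
go(464,65,54,90)
E
```

```text
shift [ 0.04 -0.05  0.12] turn 0.1 jaw now 90.1 tilt 0.46 tcp [464.4  65.5  55.3] q6 0.14 t 8.85 w 29.2 F [-1.6  1.3  5.3]
```

Emit:
arm_command(moves=[[1,0,0,-1,0],[1,0,0,-3,0],[1,0,0,-5,0],[1,-2,-1.5,-6,0],[1,-5,-3,-6,0],[1,-8,-5,-6,0],[1,-11,-6.5,-6,0],[1,-13,-7.3,-6,0]])

```text
clock: 9.65
tool_pos: [595.7, -8.7, 116.9]
ee_rot: [0.0, 3.133, -0.001]
force: [-0.9, 0.1, -0.9]
grip_width: 29.8
```

Emit:
arm_command(moves=[[1,-0.5,0,0,0],[1,-0.5,0,0,0],[1,-0.5,0,0,0],[1,-0.5,0,0,0]])

```text
clock: 10.05
tool_pos: [599.8, -8.2, 117.2]
ee_rot: [-0.001, 3.133, -0.001]
force: [0.5, 0.3, -1.1]
grip_width: 29.2
```

```bash
python3 - <<'E'
from h import *
go(606.8,-8,54,90)
im,d=grab('wrist');ims,_=grab('side')
a=cv2.resize(im[190:350,170:340],(560,527),interpolation=cv2.INTER_CUBIC);b=cv2.resize(ims[150:270,215:270],(240,524),interpolation=cv2.INTER_CUBIC)
b=cv2.copyMakeBorder(b,0,3,0,0,cv2.BORDER_CONSTANT)
save(np.concatenate([a,b],1),'w4.png')
E
```

```text
shift [-0.65  0.02  6.33] turn 0.0 jaw now 90.0 tilt 0.49 tcp [599.8  -8.2 117.2] q6 -0.01 t 10.05 w 29.2 F [ 0.5  0.3 -1.1]
```

View pics/w4.png

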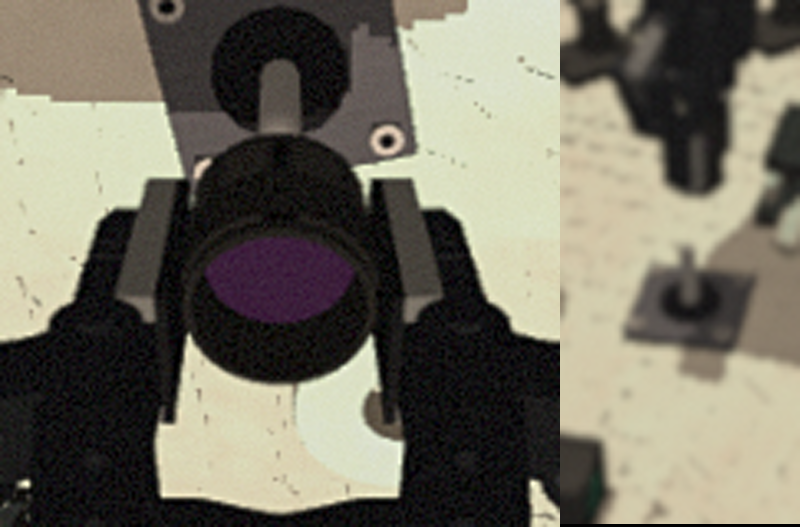

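The tube is held upright, with its rim centre at crop (279,303). The peg's collar centre is at (280,70), and the peg is lined up in y.

```bash
python3 - <<'E'
from h import *
s=560/170
for n,u,v,z in(('tuberim',279,303,122.9),('collar',280.5,70,10),('pegtip',280,66,48)): print(n,wray(170+u/s,190+v/s,z))
f=np.load('wrist.npz');M=R.from_rotvec(f['r']).as_matrix();print(M.round(4))
E
```

```text
tuberim [598.5254811   -8.50578551 122.9       ]
collar [606.52610269  -8.0016188   10.        ]
pegtip [590.49630543  -8.21560737  48.        ]
[[-1.0e+00 -6.0e-04  8.5e-03]
 [-6.0e-04  1.0e+00 -4.0e-04]
 [-8.5e-03 -5.0e-04 -1.0e+00]]
```

Emit:
arm_command(moves=[[1,-0.4,0.05,0,0],[1,-0.7,0.05,1,0],[1,-0.7,0.05,2.5,0],[1,-0.7,0.05,4,0],[1,-0.7,0.05,5.5,0],[1,-0.7,0.05,7,0],[1,-0.7,0.05,7.8,0],[1,-0.7,0.05,7.8,0]])

```text
clock: 10.95
tool_pos: [607.0, -7.8, 37.9]
ee_rot: [-0.001, 3.135, -0.001]
force: [1.0, 0.3, -0.6]
grip_width: 29.3
```

```bash
python3 - <<'E'
from h import *
go(607.6,-7.7,34.3,90)
E
```

```text
shift [-0.06  0.01  0.36] turn 0.0 jaw now 90.0 tilt 0.38 tcp [607.   -7.8  37.9] q6 -0.01 t 10.95 w 29.3 F [ 1.   0.3 -0.6]
```

Emit:
arm_command(moves=[[1,0,0,0.15,0],[1,0,0,0.3,0],[1,0,0,0.35,0],[1,0,0,0.35,0]])

```text
clock: 11.35
tool_pos: [607.2, -7.8, 34.7]
ee_rot: [-0.001, 3.134, -0.001]
force: [-0.2, -0.4, 0.2]
grip_width: 29.5
```

Emit:
arm_command(moves=[[1,0,0,0.1,0],[1,0,0,0.1,0]])

```text
clock: 11.55
tool_pos: [607.4, -7.8, 34.0]
ee_rot: [-0.001, 3.134, -0.001]
force: [0.4, -0.2, 1.7]
grip_width: 29.3
```

Emit:
arm_command(moves=[[1,0,0,0.08,0],[1,0,0,0.08,0]])

```text
clock: 11.75
tool_pos: [607.5, -7.8, 33.9]
ee_rot: [-0.001, 3.133, -0.001]
force: [-4.2, -0.4, 11.1]
grip_width: 29.4
```

Emit:
arm_command(moves=[[-0.1,0,0,0,0],[-0.1,0,0,0,0],[-0.1,0,0,0,0],[-0.1,0,0,-1,0],[-0.1,0,0,-3,0],[-0.1,0,0,-6,0],[-0.1,0,0,-10,0],[-0.1,3,1,-12,0]])

```text
clock: 12.55
tool_pos: [579.5, 1.7, 157.4]
ee_rot: [0.001, 3.128, -0.001]
force: [-1.0, 0.4, 0.6]
grip_width: 47.1
```

Emit:
arm_command(moves=[[-1,4,1,0,0],[-1,8,3,0,0],[-1,12,5,0,0],[-1,15,6.5,0,0],[-1,16,6.5,0,0],[-1,16,6.5,0,0],[-1,16,6.5,0,0],[-1,16,6.5,0,0]])

```text
clock: 13.35
tool_pos: [420.6, 66.5, 155.3]
ee_rot: [0.002, 3.127, -0.001]
force: [0.2, 0.3, 0.3]
grip_width: 85.2
```

```bash
python3 - <<'E'
from h import *
go(464.5,65,42,90)
im,d=grab('wrist')
save(cv2.resize(im[180:350,160:430],(800,504),interpolation=cv2.INTER_CUBIC),'w5.png')
f=np.load('wrist.npz')
h=cv2.cvtColor(im,cv2.COLOR_RGB2HSV).astype(int)
print(f['p'])
E
```

```text
shift [-4.23 -0.13 11.39] turn -0.1 jaw now 89.9 tilt 0.81 tcp [420.6  66.5 155.3] q6 0.16 t 13.35 w 85.2 F [0.2 0.3 0.3]
[420.61401072  66.45143932 155.30240492]
```

View pics/w5.png

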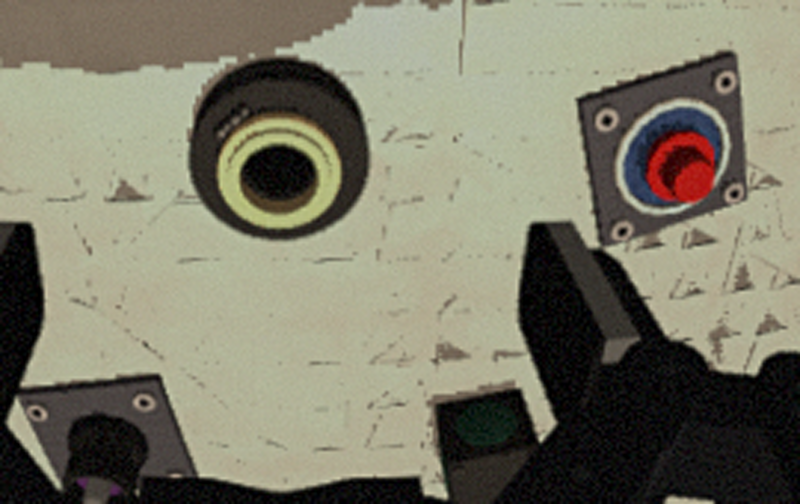

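The ring lies on the sensor head, centre at crop (280,172). The cap is fine in the dish. The tube's rim, with the peg inside it, shows at (100,485).

```bash
python3 - <<'E'
from h import *
s=800/270
P=lambda u,v,z:np.round(wray(160+u/s,180+v/s,z),1)
print('ring L,R,far',P(217,172,27),P(342,172,27),P(280,231,27),'mid',P(280,172,28))
print('disc far',P(279,239,20),'L',P(189,155,20),'R',P(369,155,20))
d=np.load('top.npz')
imt,dt=grab('top');W=world('top',dt);ims,ds=grab('side');Ws=world('side',ds)
for n,w in(('top',W),('side',Ws)):
    P=w.reshape(-1,3);m=(abs(P[:,0]-464)<40)&(abs(P[:,1]-65)<40)&(P[:,2]>15)&(P[:,2]<40);print(n,'stack mean',P[m].mean(0),m.sum(),np.percentile(P[m],[2,98],axis=0))
    m=(abs(P[:,0]-607)<25)&(abs(P[:,1]+8)<25)&(P[:,2]>14)&(P[:,2]<60);print(n,'tube',P[m].mean(0),np.percentile(P[m],[5,50,95],axis=0)[:,2],m.sum())
E
```

```text
ring L,R,far [464.   45.7  27. ] [464.1  85.9  27. ] [486.1  65.9  27. ] mid [463.5  66.   28. ]
disc far [493.6  65.6  20. ] L [461.4  36.1  20. ] R [461.5  95.2  20. ]
top stack mean [469.03236739  49.7239983   23.70606375] 117 [[448.15879272  38.1826794   17.11678071]
 [491.78825034  61.60048861  32.527493  ]]
top tube [607.35313631  -6.81994553  31.03428535] [18.08664271 28.02096836 44.02608563] 106
side stack mean [464.17080024  71.5516276   23.02997949] 490 [[437.7886095   41.22022915  15.8815932 ]
 [492.13066721  94.81971348  31.788149  ]]
side tube [607.04304695  -2.35308173  30.91825197] [15.58694717 32.34419835 43.43730178] 180
```

Emit:
arm_command(moves=[[-1,-2,0,3,0],[-1,-4.2,-0.05,6,0],[-1,-4.25,-0.05,9,0],[-1,-4.25,-0.05,10.7,0],[-0.3,-4.25,-0.05,11.5,0],[-0.1,-4.25,-0.05,11.5,0],[-0.1,-4.25,-0.05,11.5,0],[-0.1,-4.25,-0.05,11.5,0]])

```text
clock: 14.3
tool_pos: [464.9, 65.9, 41.6]
ee_rot: [0.002, 3.127, -0.001]
force: [-0.2, 0.3, 0.4]
grip_width: 47.0
```

```bash
python3 - <<'E'
from h import *
go(464.5,65.8,39.5,90)
im,d=grab('wrist')
save(cv2.resize(im[190:330,180:330],(600,560),interpolation=cv2.INTER_CUBIC),'w6.png')
E
```

```text
shift [ 0.04 -0.01  0.21] turn -0.1 jaw now 89.9 tilt 0.86 tcp [464.9  65.9  41.6] q6 0.14 t 14.3 w 47.0 F [-0.2  0.3  0.4]
```

View pics/w6.png

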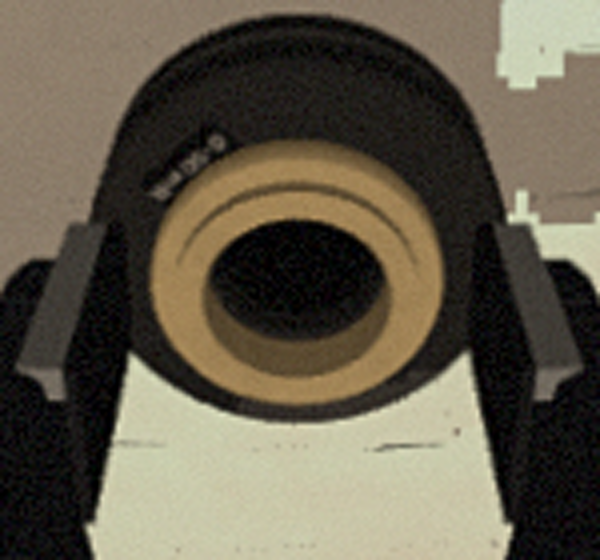

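The ring is centred between the pads, which stand above the sensor head. I'll lower 2 mm and close.

Emit:
arm_command(moves=[[-0.1,0.02,0,0.2,0],[-0.1,0.02,0,0.2,0],[1,0.02,0,0.2,0],[1,0.02,0,0.2,0],[1,0.02,0,0.2,0],[1,0.02,0,0.2,0]], newtons=30)

```text
clock: 14.95
tool_pos: [464.8, 66.0, 40.0]
ee_rot: [0.002, 3.126, -0.001]
force: [-3.8, -0.3, 9.5]
grip_width: 37.0
```

Emit:
arm_command(moves=[[1,0,0,-0.5,0],[1,0,0,-1.5,0],[1,0,0,-3,0],[1,0,0,-3,0],[1,0,0,-3,0]])

```text
clock: 15.45
tool_pos: [464.7, 66.1, 70.3]
ee_rot: [0.002, 3.125, -0.0]
force: [-0.3, -1.0, 0.0]
grip_width: 36.8
```

```bash
python3 - <<'E'
from h import *
go(455,-231,80,90)
im,d=grab('wrist')
save(cv2.resize(im[190:330,180:330],(600,560),interpolation=cv2.INTER_CUBIC),'w7.png')
E
```

```text
shift [  0.92 -29.71  -0.98] turn -0.1 jaw now 89.9 tilt 0.94 tcp [464.7  66.1  70.3] q6 0.14 t 15.45 w 36.8 F [-0.3 -1.   0. ]
```

View pics/w7.png

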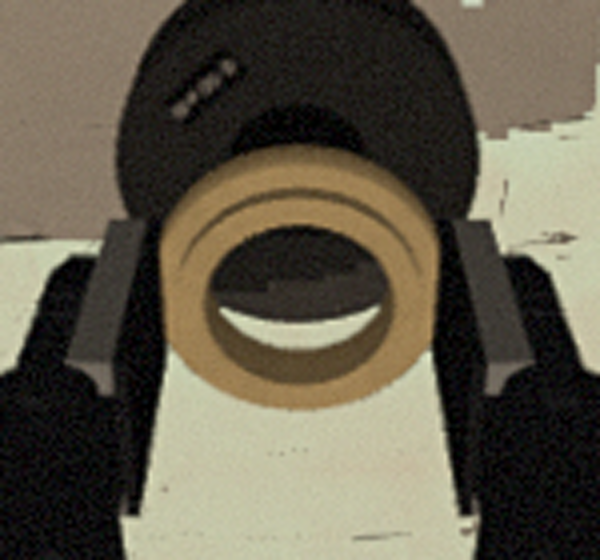

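The ring is held level, with the sensor head left in place below it. I'll transfer to the pedestal at height.

Emit:
arm_command(moves=[[1,0.1,-2,-1,0],[1,0.3,-6,-1,0],[1,0.5,-10.5,-1,0],[1,0.7,-15,-1,0],[1,0.9,-19.5,-1,0],[1,0.9,-24,-1,0],[1,0.9,-27.5,-1,0],[1,0.9,-29.2,-1,0]])

```text
clock: 16.3
tool_pos: [454.2, -228.7, 79.2]
ee_rot: [0.005, 3.127, -0.001]
force: [-0.4, 0.2, -0.5]
grip_width: 36.7
```

Emit:
arm_command(moves=[[1,0,0,0,0],[1,0,0,0,0],[1,0,0,0,0]])

```text
clock: 16.6
tool_pos: [454.0, -227.7, 78.9]
ee_rot: [0.004, 3.127, -0.0]
force: [-0.2, -0.4, -0.8]
grip_width: 36.8
```

```bash
python3 - <<'E'
from h import *
go(455,-232.5,32,90)
im,d=grab('wrist')
save(cv2.resize(im[170:330,170:340],(612,576),interpolation=cv2.INTER_CUBIC),'w8.png')
E
```

```text
shift [-0.03 -0.48  4.69] turn -0.2 jaw now 89.8 tilt 0.82 tcp [ 454.  -227.7   78.9] q6 -0.47 t 16.6 w 36.8 F [-0.2 -0.4 -0.8]
```

View pics/w8.png

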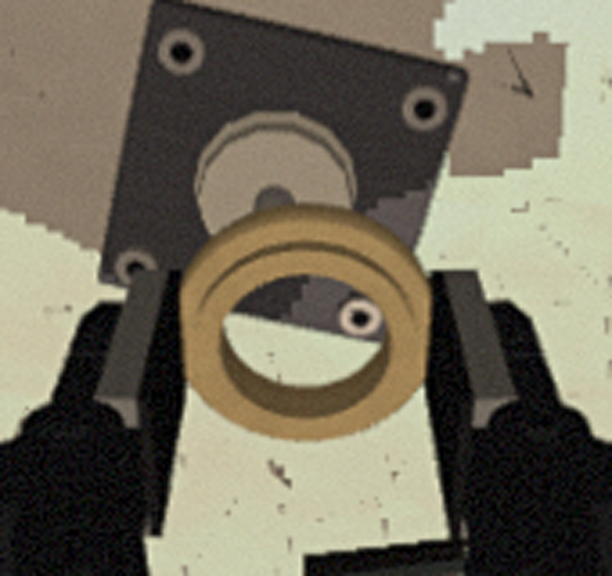

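The ring is centred at crop x 306. The pedestal screws average to (275.5,186), so I must move to −y slightly.

```bash
python3 - <<'E'
from h import *
P=lambda u,v,z:np.round(wray(170+u/3.6,170+v/3.6,z),1)
print('plate screws',P(275.5,186,9),'pin base',P(273,204,14),'pedtop',P(276,203,14))
print('ring L,R',P(182,310,64),P(431,310,64),'far',P(306,440,66),'near',P(306,205,62))
E
```

```text
plate screws [ 454.3 -233.8    9. ] pin base [ 455.9 -234.1   14. ] pedtop [ 455.7 -233.6   14. ]
ring L,R [ 450.3 -246.5   64. ] [ 450.4 -209.    64. ] far [ 473.3 -227.9   66. ] near [ 433.7 -227.8   62. ]
```

Emit:
arm_command(moves=[[1,-0.1,-0.4,0,0],[1,-0.1,-0.6,0,0],[1,-0.1,-0.6,1,0],[1,-0.1,-0.6,2,0],[1,-0.1,-0.6,3,0],[1,-0.1,-0.6,4,0],[1,-0.1,-0.6,4.4,0],[1,-0.1,-0.6,4.4,0]])

```text
clock: 17.45
tool_pos: [455.3, -233.4, 34.3]
ee_rot: [0.004, 3.128, 0.001]
force: [-0.1, -0.7, 0.5]
grip_width: 36.8
```

```bash
python3 - <<'E'
from h import *
go(455.4,-233.8,32,90)
E
```

```text
shift [-0.   -0.04  0.23] turn -0.1 jaw now 89.9 tilt 0.77 tcp [ 455.3 -233.4   34.3] q6 -0.48 t 17.45 w 36.8 F [-0.1 -0.7  0.5]
```

Emit:
arm_command(moves=[[1,0,0,0.15,0],[1,0,0,0.2,0],[1,0,0,0.2,0]])

```text
clock: 17.75
tool_pos: [455.5, -233.4, 32.4]
ee_rot: [0.004, 3.128, 0.0]
force: [0.6, -0.4, -0.6]
grip_width: 36.5
```

Emit:
arm_command(moves=[[1,0,0,0.08,0],[1,0,0,0.08,0]])

```text
clock: 17.95
tool_pos: [455.7, -233.5, 32.0]
ee_rot: [0.004, 3.127, 0.0]
force: [-1.7, 0.3, 6.0]
grip_width: 36.4
```

Contact at the predicted height. I'll release, rise and go back above the sensor head.

Emit:
arm_command(moves=[[-0.3,0,0,0,0],[-0.3,0,0,0,0],[-0.3,0,0,0,0],[-0.3,0,0,-1,0],[-0.3,0,0,-3,0],[-0.3,0,0,-6,0],[-1,0,1,-10,0],[-1,0.5,5,-12,0]])

```text
clock: 18.75
tool_pos: [450.4, -185.3, 155.6]
ee_rot: [0.008, 3.124, -0.003]
force: [0.1, 0.2, -0.4]
grip_width: 81.8
```

Emit:
arm_command(moves=[[-1,1,4.5,0,0],[-1,2,9,0,0],[-1,3,13.5,0,0],[-1,3,18,0,0],[-1,3,21,0,0],[-1,3,21,0,0],[-1,3,21,0,0],[-1,3,21,0,0]])

```text
clock: 19.55
tool_pos: [421.6, 24.2, 154.9]
ee_rot: [0.009, 3.123, -0.004]
force: [0.3, -0.0, -0.3]
grip_width: 85.4
```

```bash
python3 - <<'E'
from h import *
go(464.5,65.8,23,90)
im,d=grab('wrist');ims,ds=grab('side');imt,dt=grab('top')
a=cv2.resize(im[170:330,40:340],(800,427),interpolation=cv2.INTER_CUBIC)
b=np.concatenate([cv2.resize(x,(266,170),interpolation=cv2.INTER_CUBIC) for x in(ims[160:204,300:369],ims[160:204,215:284],imt[214:258,294:363])],1)
save(np.concatenate([a,cv2.copyMakeBorder(b,0,0,0,2,0)],0),'w9.png')
for n,w in(('top',world('top',dt)),('side',world('side',ds))):
    P=w.reshape(-1,3);m=(abs(P[:,0]-455)<26)&(abs(P[:,1]+234)<26)&(P[:,2]>13)&(P[:,2]<35);print(n,'ring',P[m].mean(0).round(1),np.percentile(P[m],[5,50,95],axis=0)[:,2].round(1),m.sum())
E
```

```text
shift [-4.02  4.22 13.26] turn -0.3 jaw now 89.7 tilt 1.06 tcp [421.6  24.2 154.9] q6 0.07 t 19.55 w 85.4 F [ 0.3 -0.  -0.3]
top ring [ 455.4 -231.5   19.7] [13.7 20.1 25.3] 141
side ring [ 443.1 -230.7   20.6] [17.3 20.5 23.1] 25
```

View pics/w9.png

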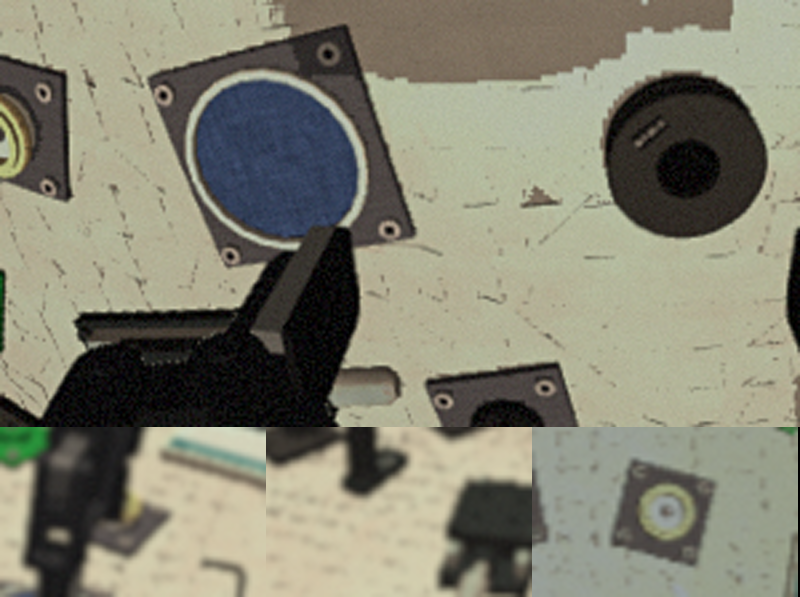

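The ring lies on the pedestal with the pin centred (top crop, bottom right). The sensor head is undisturbed, its centre hole at crop (688,168).

```bash
python3 - <<'E'
from h import *
P=lambda u,v,z:np.round(wray(40+u/(8/3),170+v/(8/3),z),1)
print('hole',P(688,168,22),'L,R',P(605,165,20),P(767,165,20),'far',P(688,237,22),'cradle',P(277,157,6))
go(464.5,65.8,24,90)
E
```

```text
hole [463.1  65.4  22. ] L,R [462.4  35.3  20. ] [463.5  95.5  20. ] far [492.5  67.1  22. ] cradle [466.8 -94.8   6. ]
shift [-4.02  4.24 13.13] turn -0.4 jaw now 89.6 tilt 1.05 tcp [421.6  24.  154.7] q6 0.07 t 19.7 w 85.4 F [-0.3  0.7 -0.2]
```

Emit:
arm_command(moves=[[-1,-1,2,3,0],[-1,-3,4.2,6,0],[-1,-4,4.2,9,0],[-1,-4,4.2,11.5,-0.3],[-1,-4,4.2,12.8,-0.3],[-1,-4,4.2,13.2,-0.3],[-1,-4,4.2,13.2,-0.3],[-1,-4,4.2,13.2,-0.3]])

```text
clock: 20.5
tool_pos: [464.8, 65.2, 24.1]
ee_rot: [0.003, 3.122, -0.003]
force: [-1.8, 0.2, 0.7]
grip_width: 85.5
```

```bash
python3 - <<'E'
from h import *
go(464.5,65.8,24,90)
E
```

```text
shift [0.03 0.06 0.01] turn -0.1 jaw now 89.9 tilt 1.1 tcp [464.8  65.2  24.1] q6 0.14 t 20.5 w 85.5 F [-1.8  0.2  0.7]
```

Emit:
arm_command(moves=[[1,0,0,0,0],[1,0,0,0,0],[1,0,0,0,0],[1,0,0,0,0],[1,0,0,0,0]], newtons=50)

```text
clock: 21.0
tool_pos: [465.4, 65.2, 25.2]
ee_rot: [0.003, 3.121, -0.003]
force: [-4.8, -0.6, 16.4]
grip_width: 57.7
```

Emit:
arm_command(moves=[[1,0,0,-0.5,0],[1,0,0,-1.5,0],[1,0,0,-3,0],[1,-0.2,-2,-4,0],[1,-0.4,-5,-4,0],[1,-0.4,-8,-4,0],[1,-0.4,-11,-4,0],[1,-0.4,-14,-4,0]])

```text
clock: 21.8
tool_pos: [468.4, -75.9, 66.5]
ee_rot: [0.003, 3.12, -0.003]
force: [-0.1, 0.0, -0.8]
grip_width: 58.2
```

Emit:
arm_command(moves=[[1,0,-1,0,0],[1,0,-1.8,0,0],[1,0,-1.8,0,0],[1,0,-1.8,0,0],[1,0,-1.8,0,0]])

```text
clock: 22.3
tool_pos: [468.3, -93.0, 66.5]
ee_rot: [0.001, 3.12, -0.003]
force: [-0.2, 0.6, -1.4]
grip_width: 57.3
```

```bash
python3 - <<'E'
from h import *
go(468.6,-95.6,30,90)
im,d=grab('wrist')
save(cv2.resize(im[150:330,160:350],(608,576),interpolation=cv2.INTER_CUBIC),'w10.png')
E
```

```text
shift [ 0.05 -0.25  3.65] turn -0.0 jaw now 90.0 tilt 1.23 tcp [468.3 -93.   66.5] q6 -0.2 t 22.3 w 57.3 F [-0.2  0.6 -1.4]
```

View pics/w10.png

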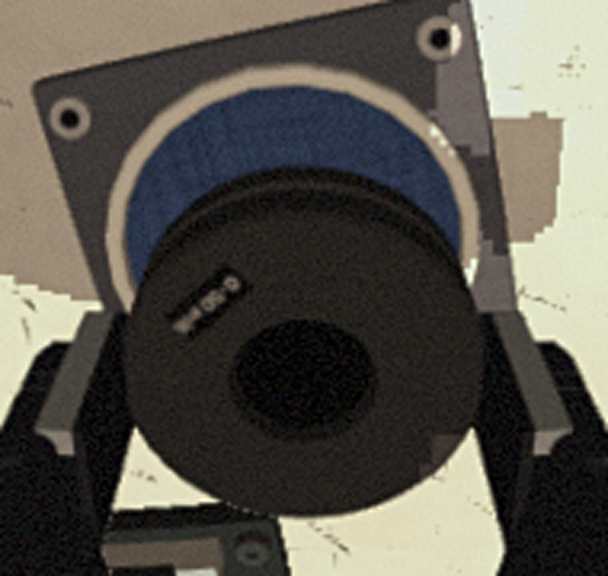

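The sensor head is held level over the cradle. The sensor hole is at crop (304,380). The rim spans x 106–480 and its near edge is at y 63.

```bash
python3 - <<'E'
from h import *
P=lambda u,v,z:np.round(wray(160+u/3.2,150+v/3.2,z),1)
print('sensor hole',P(304,378,63),'L,R',P(125,350,60),P(486,350,60),'far',P(306,517,63))
print('rim L,R',P(106,232,11),P(480,232,11),'near',P(290,63,11))
E
```

```text
sensor hole [464.9 -93.2  63. ] L,R [ 461.9 -122.1   60. ] [462.  -63.9  60. ] far [494.6 -92.9  63. ]
rim L,R [ 463.4 -134.7   11. ] [463.4 -56.4  11. ] near [427.3 -95.9  11. ]
```

Emit:
arm_command(moves=[[1,-0.12,-0.25,0,0],[1,-0.12,-0.25,0.5,0],[1,-0.12,-0.25,1.3,0],[1,-0.12,-0.25,2.1,0],[1,-0.12,-0.25,2.8,0],[1,-0.12,-0.25,3.2,0],[1,-0.12,-0.25,3.2,0]])

```text
clock: 23.05
tool_pos: [469.8, -95.6, 33.8]
ee_rot: [0.001, 3.121, -0.003]
force: [-0.9, 0.3, -1.6]
grip_width: 57.7
```

Emit:
arm_command(moves=[[1,0,0,0.15,0],[1,0,0,0.25,0],[1,0,0,0.25,0]])

```text
clock: 23.35
tool_pos: [469.9, -95.6, 31.5]
ee_rot: [0.001, 3.121, -0.003]
force: [-0.6, 0.6, -1.0]
grip_width: 57.5
```

```bash
python3 - <<'E'
from h import *
go(470.3,-95.6,31,90)
E
```

```text
shift [-0.04  0.    0.05] turn -0.1 jaw now 89.9 tilt 1.18 tcp [469.9 -95.6  31.5] q6 -0.2 t 23.35 w 57.5 F [-0.6  0.6 -1. ]
```

Emit:
arm_command(moves=[[1,0,0,0.1,0],[1,0,0,0.1,0]])

```text
clock: 23.55
tool_pos: [470.0, -95.6, 31.3]
ee_rot: [0.001, 3.121, -0.003]
force: [-7.7, 2.1, 19.3]
grip_width: 57.4
```

Seated on the floor at the expected height. I'll release and rise.

Emit:
arm_command(moves=[[-1,0,0,0,0],[-1,0,0,0,0],[-1,0,0,0,0],[-1,0,0,-1,0],[-1,0,0,-3,0],[-1,0,0,-6,0],[-1,1,1,-9,0],[-1,3,3,-12,0]])

```text
clock: 24.35
tool_pos: [437.9, -65.7, 152.4]
ee_rot: [0.003, 3.12, -0.004]
force: [0.2, 1.3, 0.6]
grip_width: 85.8
```

Emit:
arm_command(moves=[[-1,4,4,0,0],[-1,6,7,0,0],[-1,6,7,0,0],[-1,6,7,0,0]])

```text
clock: 24.75
tool_pos: [378.0, 4.9, 151.7]
ee_rot: [0.0, 3.118, -0.004]
force: [0.2, -0.7, -0.6]
grip_width: 85.2
```

```bash
python3 - <<'E'
from h import *
go(470,-95,31,90)
im,d=grab('wrist');ims,ds=grab('side');imt,dt=grab('top')
a=cv2.resize(im[150:330,30:400],(800,389),interpolation=cv2.INTER_CUBIC)
b=np.concatenate([cv2.resize(x,(400,208),interpolation=cv2.INTER_CUBIC) for x in(ims[160:260,215:407],ims[240:340,200:392])],1)
save(np.concatenate([a,b],0),'final.png')
np.set_printoptions(suppress=True)
for n,w in(('top',world('top',dt)),('side',world('side',ds))):
    P=w.reshape(-1,3)
    for k,x,y,r,lo,hi in(('sens',467.6,-95.6,34,16,40),('ring',455,-234,26,13,35),('tube',607,-8,25,14,60),('cap',471,211,18,12,40),('cube',599,147,40,30,60)):
        m=(abs(P[:,0]-x)<r)&(abs(P[:,1]-y)<r)&(P[:,2]>lo)&(P[:,2]<hi)
        if m.sum(): print(n,k,P[m].mean(0).round(1),np.percentile(P[m],[5,50,95],axis=0)[:,2].round(1),m.sum())
E
```

```text
shift [-8.91 -9.96 12.31] turn -0.0 jaw now 90.0 tilt 1.35 tcp [378.    4.9 151.7] q6 0.02 t 24.75 w 85.2 F [ 0.2 -0.7 -0.6]
top sens [468.8 -94.3  26.2] [22.2 26.4 29.7] 372
top ring [ 455.3 -231.7   19.9] [13.8 20.1 25.9] 149
top tube [607.5  -6.6  31.7] [21.  29.9 44.7] 104
top cap [476.8 212.7  21.7] [13.4 22.1 29.5] 37
top cube [603.5 152.5  37.8] [34.6 37.8 40.9] 189
side sens [469.3 -90.3  25.7] [20.  26.5 28.7] 358
side ring [ 458.  -229.2   20.2] [14.8 20.4 24.6] 111
side tube [607.4  -2.4  30.9] [15.4 32.3 44.2] 180
side cap [471.3 215.1  21.2] [14.4 19.  28.6] 157
side cube [603.4 155.6  37.1] [32.3 37.5 39.6] 296
```

The viewer's limit is reached, so I'll check the sensor numerically instead: a plane fit and its centre.

```bash
python3 - <<'E'
from h import *
for n in('top','side'):
    P=world(n,np.load(n+'.npz')['d']).reshape(-1,3)
    for k,x,y,r,lo in(('sens',468.5,-95.6,27,22),('cap',471,211,14,10),('tube',607,-8,14,35),('ring',455,-234,16,18)):
        m=(np.hypot(P[:,0]-x,P[:,1]-y)<r)&(P[:,2]>lo)&(P[:,2]<60);q=P[m]
        c=np.linalg.lstsq(np.c_[q[:,:2]-[x,y],np.ones(len(q))],q[:,2],rcond=None)[0]
        print(n,k,'slope',c[:2].round(3),'z',c[2].round(1),len(q))
    m=(np.hypot(P[:,0]-468,P[:,1]+95)<42)&(P[:,2]>18)&(P[:,2]<40);q=P[m];lo,hi=np.percentile(q[:,:2],[1,99],axis=0);print('sensor extent',lo.round(1),hi.round(1),((lo+hi)/2).round(1))
s=env.read_state();print(s['clock'],s['qd'].round(3))
E
```

```text
top sens slope [-0.001 -0.014] z 26.5 283
top cap slope [-0.819 -0.132] z 27.0 35
top tube slope [0.214 0.287] z 41.9 26
top ring slope [-0.005 -0.002] z 23.2 47
sensor extent [ 439.9 -122.8] [497.9 -67.3] [468.9 -95.1]
side sens slope [-0.005  0.009] z 26.6 237
side cap slope [ 0.306 -0.356] z 23.1 143
side tube slope [0.241 0.081] z 40.8 43
side ring slope [0.046 0.027] z 22.0 45
sensor extent [ 441.6 -122.4] [498.5 -65.2] [470.  -93.8]
24.9 [-0.008  0.008 -0.001 -0.001 -0.002  0.002]
```

The sensor lies flat, with a slope under 0.015, about 2 mm from the cradle's centre. The ring is flat at its seat height. The arm is still and clear, so I'll hand in.

```bash
python3 -c "
from cell import env
print(env.job_done())"
```

```text
the job is handed in; nothing more can be done
None
```

I took the stack apart in order: cap into the small dish, tube over the tall peg, ring over the pedestal's pin, and sensor head into the large cradle. Each piece was lowered until the wrist felt contact, then released. The job was handed in at about 25 s with the gripper open and clear; no verdict was reported.

**Sensor head:** the last depth checks show it flat, with a slope under 0.015, and about 1–3 mm from the cradle's centre. Its top reads 26.5 mm against 28 mm expected, which is within the 2 mm calibration.

**Ring:** its top reads 22–23 mm against 23 mm expected. A picture after release shows the pin centred in it.

**Tube and cap:** the tube's rim reads about 41 mm against 40 mm expected. The cap was seen upright inside the dish. The plane fits on these two mean nothing, because the points mix the peg tip with the rim and the knob with the flange.

**Not checked:**
- My final overview picture was refused by the 16-picture limit, so the sensor was not checked by eye after release.
- The tool drifted to about 1.3° of tilt by the end, but the pieces settled flat where I could measure it.
- The cage cube was not approached and was still standing in its place in the depth data. The iris stand was also not approached, but I did not measure it separately.

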